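# Reset the sample-store alarm with its key and put the key away

### The job

The key has been left in the lock of the alarm panel. Turn it clockwise as far as it goes to reset the alarm, then turn it back, feeling for the one position where it comes out, and draw it straight up and out, never forcing the key or the lock. Put the key in the grey tray, let go of it, and leave the other lab ware where it stands.

Things in the scene. Friction and masses are not known exactly. Their poses are not given: they have to be found in the camera images.
- panel: White alarm panel fixed to the bench, 60 mm high, flat top. Origin on the lock's vertical axis at bench level; the top reaches from x = -60 to +80 mm and y = -65 to +65 mm. Three lamps stand up 4 mm near x = +62 mm. A green arc round the lock, on the +x side, marks where the key may come out; a red bar marks the reset stop.
- lock_axis (a point): Centre of the lock's round steel face (47 mm across), on its upper side, 65 mm above the bench. The lock axis is vertical. A key pulled up off its release position comes up 2 mm freely, then its blade catches under the face and lifts it. Pressing or twisting the key with over 60 N at the blade damages the lock (0.5 N m against a stop is still safe).
- key_bow (a point): Centre of the key's blue plastic bow (grip): 34 mm wide along the key's x, 12 mm thick along its y, 26 mm high along its z. Pinch the two 34 x 26 mm sides from above. A yellow patch on top marks the +x end. The key stands upright in the lock, z up; 12 mm of shaft show between bow and lock face. Mass about 35 g.
- cylinder (a joint): Angle of the lock cylinder, turned by the key (0.1 rad play): key yaw = panel yaw - angle, so it grows CLOCKWISE from above. Starts near 0.40; hard stops at 0.75 (reset works past 0.62) and -0.85; stays where left (friction 0.04 N m). The key comes out at one angle only (within about 0.05 rad), anywhere from -0.68 to +0.10, different every time and not measured.
- face (a joint): Rise of the lock's steel face in its rubber mount (m), 0 at rest. It begins to lift at a pull of 4 N and rises 1 mm per 3 N more. Beyond 4.5 mm (17 N) the lock is damaged; 6 to 10 N is plenty. Turned under such a light pull, the blade slips up into the face's dark slot at the release angle, and the pull vanishes.
- tray: Grey open tray with a blue liner, fixed to the bench, 130 (its x) x 110 mm (its y) outside, walls 4 mm thick and 22 mm high, floor 5 mm thick; origin under its centre at bench level.
- tube_rack: Red rack with green-capped tubes, 100 x 72 mm, 76 mm high, loose; origin under its centre. Leave alone.
- well_block: Orange well block, 80 x 120 x 24 mm, loose; origin under its centre. Leave alone.
- tip_box: White and clear tip box, 90 x 120 x 62 mm, loose; origin under its centre. Leave alone.
- key_tip (a point): Underside of the key's foot, 38 mm below the bow's centre, on the axis of the 8 mm steel shaft: a flat blade across the shaft, 32 mm long along the key's x, 4.5 mm wide, 6 mm high. Seated, it is 13 mm below the lock face's upper side: 15 mm of lift clears the lock.
Things that resemble listed ones, but are neither listed nor needed, are in the scene too. Leave any brown or turquoise look-alike of the panel alone. There is more than one size of the tray; the job needs the smaller.

How it is judged:
On the way, in this order (a step that is already met when the one before it is completed fails the run):
1. the key, still seated in the lock, has turned the cylinder clockwise past 0.62 rad (reset) (value of joint cylinder above 0.62 rad and z of key_bow in the frame of panel below 0.098 m), for 0.1 s.
2. the key has been turned back and drawn upright out of the lock (value of joint cylinder below 0.3 rad and z of key_bow in the frame of panel above 0.106 m and angle between key_bow's own z axis and vertical below 0.35 rad), for 0.05 s.
At the end, for the whole second after the job is handed in: The key lies (or stands) still in the grey tray, its bow's centre inside the tray's walls and lower than 50 mm; the lock cylinder is left turned back (angle under 0.3 rad) and its face is down (x of key_bow in the frame of tray between -0.062 and 0.062 m and y of key_bow in the frame of tray between -0.052 and 0.052 m and height (world z) of key_bow below 0.05 m and linear speed of key below 0.02 m/s and value of joint cylinder below 0.3 rad and value of joint face below 0.002 m); the robot touches nothing.
It fails at once if the key is pulled so hard that the lock face rises over 4.5 mm (about 17 N) (value of joint face above 0.0045 m).
It fails at once if the key is twisted or pressed against the lock with over 60 N (contact force between key and panel above 60 N).
It fails at once if a bystander is moved over 20 mm (distance of any of tube_rack, well_block, tip_box from where it was at the start of the episode above 0.02 m).
It also fails if it takes over 72 s, if anything falls off the work surface, if the arm or the gripper's body presses on something with over 40 N, if the wrist force passes 120 N, or if a joint passes its speed limit or range.

### The arm

A 6-joint arm with a two-finger parallel gripper is mounted at the origin on the work surface. World frame = base frame: x ahead of the robot, y to its left, z up, the work surface at z = 0. Lengths are in m, angles in rad, forces in N, time in s.
With the tool pointing down it reaches from about 0.35 to 0.775 m from the base axis. Payload 7.3 kg.
Tool frame: the origin (TCP) lies at the very end of the fingers, on their centre line; the grasp point (between the pads) lies 19 mm behind it; z points along the fingers, y is the direction in which the jaws open and shut (so a half turn about z gives the same grasp; the last joint's range is limited). The gripper opens to 92 mm and grips with 3 to 60 N. Pads are 19 mm wide; open, the fingers measure 130 mm over their backs; the gripper's body (75 mm by 190 mm) begins 47 mm behind the grasp point.
Start: joints at [1.109, 0.342, 1.524, -0, 1.275, -0.146], TCP at [0.163, 0.499, 0.227] pointing down, gripper open.
Joint ranges: [-2.53, 2.53], [-0.77, 2.02], [0.04, 2.7], [-1, 4.14], [0.28, 2.66], [-3.11, 3.11]. Speed limits (rad/s): [2.57, 2.57, 3.14, 3.14, 3.14, 3.14].

### API

Orientations are given as [roll, pitch, yaw] about the fixed x, y, z axes, in that order (R = Rz(yaw) Ry(pitch) Rx(roll)).
In Python, from cell import robot gives the robot as it stands.
- The arm moves only by the shell command python3 -m pendant 'ROWS' [OPENING] [FORCE]. ROWS is JSON, a list of rows, each a list of 2 entries, a list of its own where there are three numbers: the shift along the tool's x, y, z in mm, then the turn about the tool's z in degrees. In form: [[[x, y, z], turn], ...]. A call has 1 to 10 rows; each row is the pose to reach, as a shift and turn from the pose measured when the call began, along the tool's axes at that moment; what a row does not reach only later rows make up. A row lasts 1/12 s, in which the tool goes at most 41.7 mm and 7.16 degrees, less where a joint would pass 70% of its speed; a pose out of reach is approached as far as the arm can. A call with a gripper value outside its range is refused whole. OPENING is the opening, from 0 (shut) to 1 (fully open), set as the call begins (- or left out, the last holds). The fingers move at their own pace and stop on an object; FORCE is the grip in N (left out, the last holds). Time passes only in rows, so rows that repeat a pose let the fingers close. It gives the time, the measured TCP pose, the force and the opening at its end, in the units of the state.
- robot.observe(): the state, without advancing time (a new reading comes with each control period).
- robot.read_camera(name): name is "side" or "top" or "wrist"; returns the picture (420x560x3 uint8, red, green, blue); there is no depth.
- robot.calibration(name): a dict with "vfov" (degrees; the focal length in pixels is half the picture's height over the tangent of half this angle, whatever the lens; pixels are square), "cx", "cy" (the principal point, pixels), "k1" (the pictures are not rectified: a ray, as slopes to the right and down, at radius r is drawn at 1 + k1 r^2 times it, then the intrinsics apply), "rvec" (rotation vector, rad) and "tvec" (3), from world to camera coordinates, as OpenCV has them. Camera axes: x right, y down, z forward; pixel columns grow to the right and rows downward; lengths in m; the calibration is good to about 2 mm. A picture is of the moment at which its call begins: read the wrist's pose just before it. calibration takes no time and is no camera call; for the wrist camera it gives the pose at the moment of the call.
- robot.hand_in(): hands the job in, once; it reports no verdict.
Trained networks look in the newest picture that a camera, given by its name, has taken for a name from the list of things; names that differ only in an ending like _2 or _b are one class to them, and where a whole thing is asked for, a point or a joint stands for the part that bears it (a point fixed in the world has none). Each returns a list of dicts, best first, with "p" (0 to 1); they miss things now and then, are a little off and sometimes report something else, mostly with a low value. They report only what shows in the picture. A call takes as long as a camera call. They do not tell look-alikes from the thing itself.
- robot.find_in(camera, query): "xy" ([column, row] as shares, 0 to 1, of the picture: columns of its width, rows of its height, amid what is visible of it).
The state is a dict: "time": time; "qpos": joint angles; "qvel": joint speeds; "joint_efforts": joint torques, N m; "tool_pos": TCP position; "tool_rot": TCP orientation; "contact_force": force on the tool from outside, world axes, zero at the start; "torque": the same for the moment, N m; "opening": finger opening in m.
Only numpy, scipy, OpenCV 4.12 (cv2) and the standard library are available. Lean on these libraries where they do the work, as an engineer would, in place of code of your own. Each camera call takes 0.05 s, during which the arm holds its last target.

## Working session

There is one attempt and no reset: what is moved stays moved. The work goes in short steps, Python scripts to look and compute and a shell command to move; the robot and the scene stay as the last step left them, time stands still between calls to the robot, and variables do not carry over. Pictures are saved under pics/ and viewed, and the job is handed in when it is done.

```bash
ls; mkdir -p pics; python3 - <<'E'
from cell import robot
import cv2
s=robot.observe();print(s)
for n in("side","top","wrist"):
    im=robot.read_camera(n);cv2.imwrite(f"pics/{n}0.png",im[:,:,::-1]);print(n,robot.calibration(n))
E
```

```text
pics
{'time': 0.0, 'qpos': array([ 1.10903762e+00,  3.42721324e-01,  1.52506436e+00, -2.35153578e-05,
        1.27540733e+00, -1.45985860e-01]), 'qvel': array([ 0.0015039 ,  0.0006765 , -0.00065236, -0.0015237 , -0.0010295 ,
       -0.00035679]), 'joint_efforts': array([-7.42111320e-05, -4.31220067e+01, -2.44230366e+01,  7.18578673e-02,
        5.58520469e-02, -1.14276377e-04]), 'tool_pos': array([0.16282282, 0.49865692, 0.22602918]), 'tool_rot': array([-3.14000605e+00, -2.10553181e-04,  2.82582650e+00]), 'contact_force': array([-0.40524696,  0.42134066, -0.2301537 ]), 'torque': array([0.08342532, 0.02968836, 0.01776941]), 'opening': 0.09144717138028605}
side {'vfov': 46.70374222753429, 'cx': 278.5167440796006, 'cy': 215.40717001905824, 'k1': 0.00831995618505713, 'rvec': array([ 2.00615621, -0.84018151,  0.48233224]), 'tvec': array([-0.40707024,  0.28512744,  0.85888178])}
top {'vfov': 52.14464737113257, 'cx': 284.40899683964403, 'cy': 211.46610113218148, 'k1': -0.06089695894617686, 'rvec': array([ 2.14425045, -2.10639924,  0.15329532]), 'tvec': array([-0.00990799,  0.5781192 ,  1.12082684])}
wrist {'vfov': 62.687627180143856, 'cx': 279.11505850561076, 'cy': 201.26908604118935, 'k1': -0.07615927195696306, 'rvec': array([-2.35496735, -1.70725331, -0.23469244]), 'tvec': array([-0.52427585, -0.03257477,  0.38913959])}
```

View pics/top0.png

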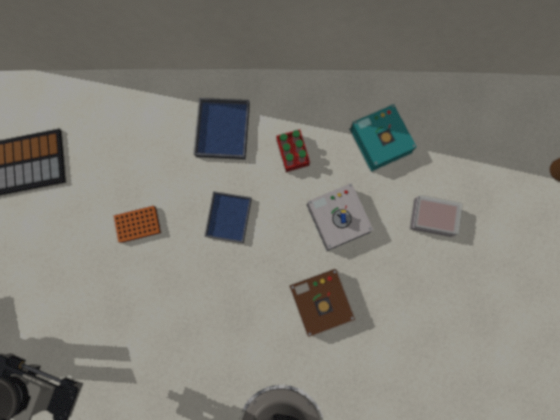

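View pics/side0.png

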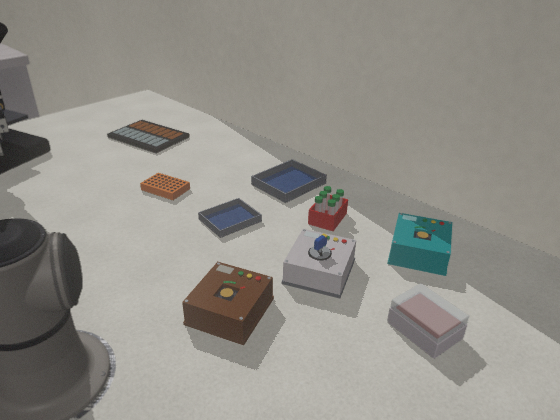

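View pics/wrist0.png

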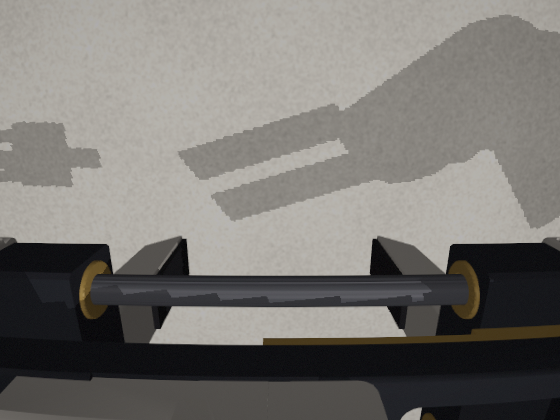

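The top view shows these candidates:
- **Panels:** white at (340,217), brown at (323,303) and turquoise at (384,138). I choose the white one.
- **Trays:** large at (222,128) and small at (229,217). I choose the small one.
- **Key:** blue bow at about (342,217).

Next I'll measure them and check a close crop.

```bash
cat > h.py <<'E'
import numpy as np,cv2
from cell import robot
from scipy.spatial.transform import Rotation as R
def params(n):
    c=robot.calibration(n);f=210/np.tan(np.radians(c['vfov']/2));return c,f,cv2.Rodrigues(np.array(c['rvec']))[0],np.array(c['tvec'])
def unproj(n,uv,z,P=None):
    c,f,Rm,t=P or params(n)
    d=np.array([(uv[0]-c['cx'])/f,(uv[1]-c['cy'])/f]);s=d.copy()
    for _ in range(20): s=d/(1+c['k1']*(s@s))
    r=Rm.T@np.array([s[0],s[1],1]);o=-Rm.T@t
    return o+r*(z-o[2])/r[2]
def proj(n,X,P=None):
    c,f,Rm,t=P or params(n)
    p=Rm@np.array(X)+t;s=p[:2]/p[2];s=s*(1+c['k1']*(s@s));return np.array([c['cx'],c['cy']])+f*s
E
python3 - <<'E'
import cv2,numpy as np
from h import *
t=cv2.imread('pics/top0.png');s=cv2.imread('pics/side0.png')
a=cv2.resize(t[175:260,295:385],None,fx=4.4,fy=4.4,interpolation=cv2.INTER_CUBIC)
b=cv2.resize(s[220:300,275:365],None,fx=4.4,fy=4.4,interpolation=cv2.INTER_CUBIC)
h=max(a.shape[0],b.shape[0]);o=np.zeros((h,a.shape[1]+b.shape[1],3),np.uint8);o[:a.shape[0],:a.shape[1]]=a;o[:b.shape[0],a.shape[1]:]=b
cv2.imwrite('pics/crop1.png',o);print(o.shape)
for n,uv,z in [('top',(342,217),.09),('side',(321,243),.09),('top',(229,217),.0),('side',(230,217),.0),('top',(342,217),.065)]:print(n,uv,unproj(n,uv,z))
E
```

```text
(374, 792, 3)
top (342, 217) [ 0.5589488  -0.15139719  0.09      ]
side (321, 243) [ 0.5552645  -0.15607905  0.09      ]
top (229, 217) [0.56770154 0.15856215 0.        ]
side (230, 217) [0.57405351 0.17089376 0.        ]
top (342, 217) [ 0.56283885 -0.15421705  0.065     ]
```

View pics/crop1.png

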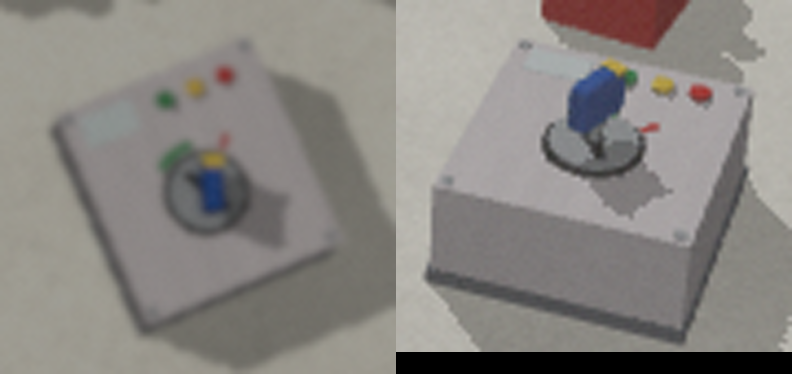

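The crop confirms the white panel with lamps, a green arc at crop (178,155) and a red bar at (224,140). The blue key has its yellow end at (213,160). Now the panel, key and tray poses.

```bash
python3 - <<'E'
from h import *
f=lambda u,v,z:unproj('top',(u/4.4+295,v/4.4+175),z)[:2]
TL,TR,BR,BL=[f(*p,.06) for p in[(57,128),(245,45),(337,250),(147,330)]]
print(TL,TR,BR,BL)
ang=lambda d:np.arctan2(d[1],d[0])
print([np.linalg.norm(x) for x in(TR-TL,BR-BL,TL-BL,TR-BR)])
py=[ang(TL-BL),ang(TR-BR),ang(TL-TR)-np.pi/2,ang(BL-BR)-np.pi/2];print('yaw',py)
y=np.mean(py);c=(TL+TR+BR+BL)/4; print('axis',c-0.01*np.array([np.cos(y),np.sin(y)]))
print('face',f(206,191,.065))
a,b=f(213,153,.103),f(213,212,.103);print('bow',a,b,(a+b)/2,np.linalg.norm(a-b),ang(a-b))
s=robot.observe();Rt=R.from_euler('xyz',s['tool_rot']).as_matrix();print(Rt.round(3))
for n,q in[('top','key_bow'),('top','tray'),('top','lock_axis'),('top','well_block'),('top','tip_box')]:
    for d in robot.find_in(n,q)[:3]:print(q,d['p'],np.array(d['xy'])*[560,420])
for n,q in[('side','key_bow')]:
    for d in robot.find_in(n,q)[:3]:print(q,d['p'],np.array(d['xy'])*[560,420])
E
```

```text
[ 0.59738556 -0.06306564] [ 0.65138133 -0.17863669] [ 0.52486728 -0.23369573] [ 0.47447364 -0.1186037 ]
[np.float64(0.12756257343800811), np.float64(0.12564113666357285), np.float64(0.1348770446910317), np.float64(0.13797572842198316)]
yaw [np.float64(0.424393415363857), np.float64(0.41047920409460137), np.float64(0.43707196243670765), np.float64(0.41270857857094345)]
axis [ 0.55290081 -0.15258866]
face [ 0.55902267 -0.15372253]
bow [ 0.57592685 -0.15362751] [ 0.54086593 -0.15352351] [ 0.55839639 -0.15357551] 0.03506106895981354 -0.002966366724746084
[[-0.951  0.311 -0.001]
 [ 0.311  0.951 -0.001]
 [ 0.    -0.001 -1.   ]]
key_bow 0.62 [345.8   215.796]
tray 0.92 [220.304 128.394]
tray 0.84 [230.384 217.308]
lock_axis 0.83 [321.272 302.82 ]
lock_axis 0.79 [379.12 136.29]
lock_axis 0.71 [335.608 213.318]
well_block 0.72 [135.296 226.212]
well_block 0.26 [230.888 218.106]
tip_box 0.96 [437.472 214.998]
key_bow 0.54 [324.576 240.114]
```

```bash
python3 - <<'E'
from h import *
s=robot.observe();Rt=R.from_euler('xyz',s['tool_rot']).as_matrix()
c,f,Rm,t=params('wrist');o=-Rm.T@t
print('cam in tool',Rt.T@(o-s['tool_pos']),'\naxes',(Rt.T@Rm.T).round(3), f)
print(s['time'])
for uv in[(230,217)]:print(unproj('top',uv,0.01))
E
```

```text
cam in tool [ 7.40417228e-02 -1.82000678e-05 -1.56372098e-01] 
axes [[-0.001 -0.962 -0.272]
 [ 1.    -0.001 -0.   ]
 [ 0.    -0.272  0.962]] 344.7950901233017
0.45
[0.56623628 0.15419376 0.01      ]
```

```bash
python3 -m pendant '[[[-30,-25,-10],7],[[-60,-50,-20],14],[[-90,-75,-20],21],[[-120,-100,-20],28],[[-150,-125,-20],35],[[-180,-150,-20],42],[[-205,-175,-20],49],[[-230,-200,-20],56],[[-255,-220,-20],63],[[-280,-240,-20],70]]' 1 20; python3 - <<'E'
from h import *
s=robot.observe();Rt=R.from_euler('xyz',s['tool_rot']).as_matrix()
print((Rt.T@(np.array([.557,-.154,.25])-s['tool_pos'])*1000).round(), np.degrees(s['tool_rot'][2]))
E
```

```text
time: 1.28
tool_pos: [0.3552, 0.1823, 0.247]
tool_rot: [3.141, -0.0, 1.598]
contact_force: [-0.0, 0.3, 0.3]
opening: 0.0922
[-342.  193.   -3.] 91.53941304750045
```

```bash
python3 -m pendant '[[[-34,19,0],7],[[-68,38,0],14],[[-102,57,0],21],[[-136,76,0],28],[[-170,95,0],35],[[-204,114,0],42],[[-238,133,0],49],[[-272,152,0],56],[[-306,173,0],63],[[-342,193,-3],70]]' 0.65 ; python3 - <<'E'
from h import *
s=robot.observe();Rt=R.from_euler('xyz',s['tool_rot']).as_matrix()
print((Rt.T@(np.array([.557,-.154,.25])-s['tool_pos'])*1000).round(), np.degrees(s['tool_rot'][2]))
E
python3 -m pendant '[[[0,0,0],7],[[0,0,0],14],[[0,0,0],21]]'
python3 - <<'E'
from h import *
robot.observe()
im=robot.read_camera('wrist');cv2.imwrite('pics/w1.png',im[:,:,::-1])
import pickle;pickle.dump((params('wrist'),robot.observe()),open('w1.pkl','wb'));print(robot.observe()['qpos'])
E
```

```text
time: 2.12
tool_pos: [0.5577, -0.1559, 0.2496]
tool_rot: [-3.141, -0.0, 0.37]
contact_force: [1.4, -0.2, 0.3]
opening: 0.0597
[ 0. -2. -0.] 21.18745642035424
time: 2.37
tool_pos: [0.5578, -0.157, 0.2489]
tool_rot: [-3.14, 0.001, -0.004]
contact_force: [-0.3, 0.1, 0.1]
opening: 0.0595
[-4.06355090e-01  4.28222691e-01  1.32942859e+00  8.16950496e-04
  1.38507366e+00  1.17544750e+00]
```

View pics/w1.png

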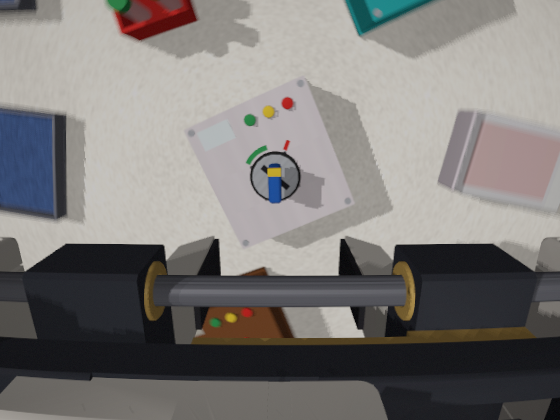

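The wrist view shows the key at about (274,183), the face circle centred near (275,176), and the dark slot running from upper left to lower right. I'll refine those.

```bash
python3 - <<'E'
from h import *
import pickle
P,s=pickle.load(open('w1.pkl','rb'))
im=cv2.imread('pics/w1.png')
cv2.imwrite('pics/w1c.png',cv2.resize(im[130:225,225:325],None,fx=6,fy=6,interpolation=cv2.INTER_CUBIC))
hsv=cv2.cvtColor(im,cv2.COLOR_BGR2HSV)
roi=np.zeros(im.shape[:2],np.uint8);roi[150:210,255:295]=1
blue=cv2.inRange(hsv,(100,120,40),(130,255,255))*roi;yel=cv2.inRange(hsv,(18,120,100),(35,255,255))*roi
for n,m in(('b',blue),('y',yel),('by',blue|yel)):
    ys,xs=np.nonzero(m);print(n,len(xs),xs.mean(),ys.mean(),xs.min(),xs.max(),ys.min(),ys.max())
print(cv2.minAreaRect(np.argwhere(blue|yel)[:,::-1].astype(np.float32)))
g=cv2.cvtColor(im,cv2.COLOR_BGR2GRAY)
print(cv2.HoughCircles(cv2.resize(g[130:225,225:325],None,fx=4,fy=4,interpolation=cv2.INTER_CUBIC),cv2.HOUGH_GRADIENT,1,50,param1=100,param2=30,minRadius=80,maxRadius=115))
E
```

```text
b 351 274.45014245014244 186.95156695156695 268 281 164 202
y 117 273.7521367521368 171.7863247863248 267 280 168 176
by 468 274.27564102564105 183.1602564102564 267 281 164 202
((274.2503662109375, 183.0095977783203), (38.2409553527832, 13.720625877380371), 87.79740142822266)
[[[200.5 185.5  99.5]]]
```

View pics/w1c.png

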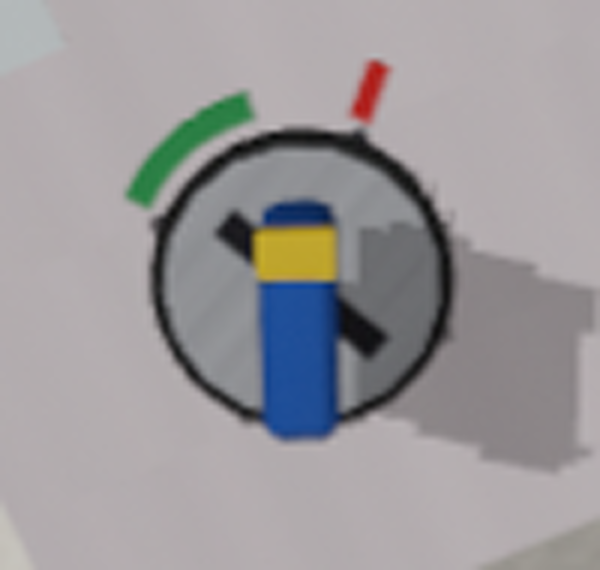

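```bash
python3 - <<'E'
from h import *
import pickle
P,s=pickle.load(open('w1.pkl','rb'))
f=lambda u,v,z:unproj('wrist',(u/6+225-.4,v/6+130-.4),z,P)[:2]
a,b=f(296,227,.103),f(299,438,.103);print('bow',a,b,(a+b)/2,np.linalg.norm(a-b),np.arctan2(*(a-b)[::-1]))
c=f(302,278,.065);print('face',c,np.linalg.norm(f(152,275,.065)-f(452,280,.065)), np.linalg.norm(f(302,130,.065)-f(302,425,.065)))
p,q=f(232,222,.065),f(374,348,.065);print('slot',(p+q)/2,np.linalg.norm(p-q),np.arctan2(*(p-q)[::-1]))
g=lambda u,v,z:unproj('wrist',(u,v),z,P)[:2]
TL,TR,BR,BL=g(190,131,.06),g(304,79,.06),g(353,204,.06),g(246,246,.06)
ang=lambda d:np.arctan2(d[1],d[0])
print([np.linalg.norm(x) for x in(TR-TL,BR-BL,TL-BL,TR-BR)])
y=[ang(TL-BL),ang(TR-BR),ang(TL-TR)-np.pi/2,ang(BL-BR)-np.pi/2];print(y)
y=np.mean(y);print((TL+TR+BR+BL)/4-.01*np.array([np.cos(y),np.sin(y)]),s['tool_pos'],s['tool_rot'])
E
```

```text
bow [ 0.57595327 -0.15183741] [ 0.5434994  -0.15178155] [ 0.55972633 -0.15180948] 0.03245392267193647 -0.0017212862663017923
face [ 0.56052428 -0.15202804] 0.050289076867247276 0.05038051107081191
slot [ 0.55924321 -0.15227137] 0.032071880228689516 0.8222587681943204
[np.float64(0.12238994223051126), np.float64(0.12268426725779333), np.float64(0.13352174964238867), np.float64(0.13533006666752712)]
[np.float64(0.3929706629215862), np.float64(0.3951299834066558), np.float64(0.3991871604612087), np.float64(0.3844350748586951)]
[ 0.55855782 -0.15434964] [ 0.55773687 -0.15654574  0.24910339] [-3.14041574e+00  7.35844593e-04 -1.11571380e-02]
```

```bash
python3 -m pendant '[[[1,-2,30],-0.5],[[2,-4.5,60],-0.5],[[2,-4.5,85],-0.5],[[2,-4.5,99],-0.5],[[2,-4.5,99],-0.5]]' 
python3 - <<'E'
from h import *
s=robot.observe();P=params('wrist')
im=robot.read_camera('wrist');cv2.imwrite('pics/w2.png',im[:,:,::-1])
print(s['tool_pos'],s['tool_rot'])
for X in[(.5597,-.1518,.103),(.5597,-.1518,.065)]:print(proj('wrist',X,P))
Rt=R.from_euler('xyz',s['tool_rot']).as_matrix()
print('tcp',proj('wrist',s['tool_pos'],P))
E
```

```text
time: 2.83
tool_pos: [0.5578, -0.151, 0.1466]
tool_rot: [-3.138, 0.007, 0.0]
contact_force: [-0.7, 1.0, 0.3]
opening: 0.0596
[ 0.55777728 -0.15102375  0.14662595] [-3.13786850e+00  6.98038105e-03  4.65914933e-04]
[281.07749262 222.6318927 ]
[280.95742118 204.84890865]
tcp [279.69900464 255.9933187 ]
```

View pics/w2.png

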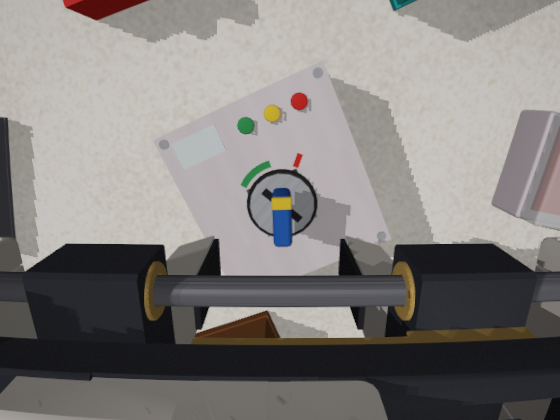

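```bash
python3 - <<'E'
from h import *
im=cv2.imread('pics/w2.png')
cv2.imwrite('pics/w2c.png',cv2.resize(im[160:260,230:330],None,fx=6,fy=6,interpolation=cv2.INTER_CUBIC))
print(robot.observe()['tool_pos'],robot.observe()['tool_rot'])
E
```

```text
[ 0.55889864 -0.15149768  0.14882054] [-3.13913392e+00  3.82074623e-03 -1.16358844e-04]
```

View pics/w2c.png

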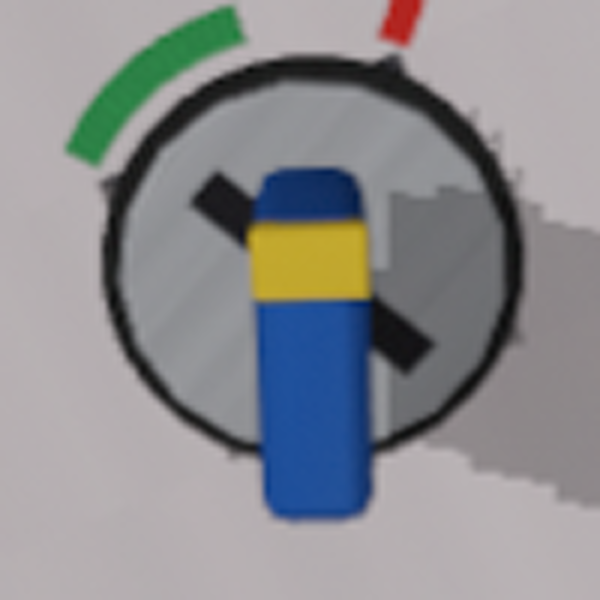

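```bash
python3 - <<'E'
from h import *
s=robot.observe();P=params('wrist')
im=robot.read_camera('wrist')[:,:,::-1];cv2.imwrite('pics/w3.png',im)
big=cv2.resize(im[160:260,230:330],None,fx=6,fy=6,interpolation=cv2.INTER_CUBIC);cv2.imwrite('pics/w3c.png',big)
import pickle;pickle.dump((P,s),open('w3.pkl','wb'))
hsv=cv2.cvtColor(big,cv2.COLOR_BGR2HSV)
m=cv2.inRange(hsv,(100,120,40),(130,255,255))|cv2.inRange(hsv,(18,120,100),(35,255,255))
for y in range(150,560,20):
    x=np.nonzero(m[y])[0];x=x[(x>200)&(x<420)]
    if len(x):print(y,x.min(),x.max())
print(s['tool_pos'],s['tool_rot'])
E
```

```text
190 258 348
210 247 353
230 249 358
250 242 361
270 247 361
290 248 363
310 252 366
330 252 366
350 253 365
370 254 361
390 255 361
410 256 362
430 257 363
450 252 367
470 259 363
490 259 364
510 266 357
[ 0.55889864 -0.15149768  0.14882054] [-3.13913392e+00  3.82074623e-03 -1.16358844e-04]
```

View pics/w3c.png

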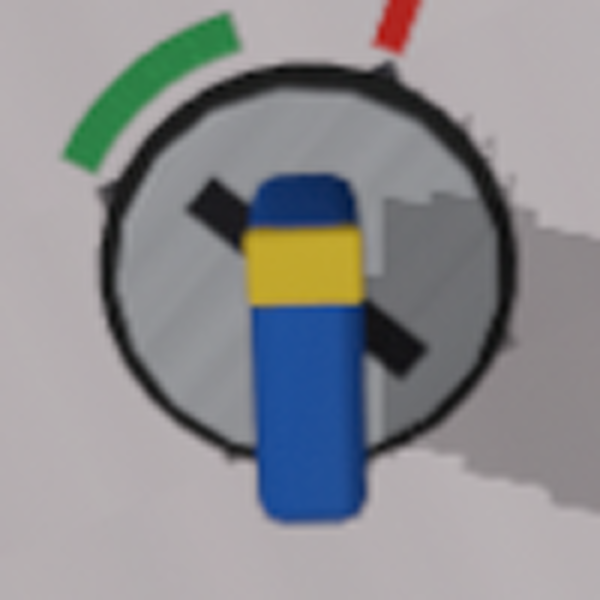

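```bash
python3 - <<'E'
from h import *
import pickle
P,s=pickle.load(open('w3.pkl','rb'))
f=lambda u,v,z:unproj('wrist',(u/6+230-.4,v/6+160-.4),z,P)[:2]
a,b=f(303,227,.103),f(312,520,.103);print('bow',a,b,(a+b)/2,np.linalg.norm(a-b),np.arctan2(*(a-b)[::-1]))
c=f(308,265,.065);print('face',c,np.linalg.norm(f(100,265,.065)-f(516,265,.065)), np.linalg.norm(f(308,64,.065)-f(308,462,.065)))
p,q=f(202,195,.065),f(412,365,.065);print('slot',(p+q)/2,np.linalg.norm(p-q),np.arctan2(*(p-q)[::-1]))
print(s['tool_pos'],robot.observe()['time'],robot.observe()['contact_force'])
E
```

```text
bow [ 0.57638611 -0.15175482] [ 0.54433742 -0.15270668] [ 0.56036176 -0.15223075] 0.03206282867442401 0.02969174698210752
face [ 0.56125905 -0.15239315] 0.050303549251599536 0.05015221695566582
slot [ 0.55923873 -0.15242377] 0.033321322330253644 0.8691971373504045
[ 0.55889864 -0.15149768  0.14882054] 2.9333 [-0.10452249  0.45932056  0.34012637]
```

```bash
python3 -m pendant '[[[1,0.7,25],0],[[1,0.7,50],0],[[1,0.7,65],0],[[1,0.7,74],0],[[1,0.7,74],0],[[1,0.7,74],0]]' 
python3 - <<'E'
from h import *
s=robot.observe();P=params('wrist')
im=robot.read_camera('wrist')[:,:,::-1];cv2.imwrite('pics/w4.png',cv2.resize(im[200:320,190:370],None,fx=4,fy=4,interpolation=cv2.INTER_CUBIC))
s=robot.observe();print(s['tool_pos'],s['tool_rot'],s['contact_force'])
E
```

```text
time: 3.43
tool_pos: [0.5616, -0.1529, 0.0776]
tool_rot: [-3.141, -0.001, -0.0]
contact_force: [-0.2, -1.0, -0.3]
opening: 0.0595
[ 0.56188912 -0.15296062  0.07804967] [-3.14150091e+00 -1.78698779e-03 -1.86517355e-04] [ 0.71579308  0.02683445 -0.07739703]
```

View pics/w4.png

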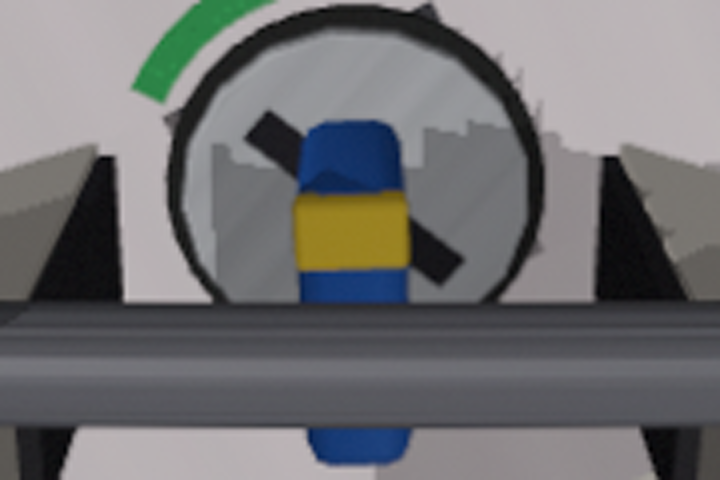

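```bash
python3 -m pendant '[[[-1.5,0,2],0],[[-1.5,0,2],0],[[-1.5,0,2],0],[[-1.5,0,2],0],[[-1.5,0,2],0],[[-1.5,0,2],0],[[-1.5,0,2],0],[[-1.5,0,2],0]]' 0 6
python3 - <<'E'
from h import *
s=robot.observe();print(s['tool_pos'],s['tool_rot'],s['contact_force'],s['torque'],s['opening'])
E
```

```text
time: 4.15
tool_pos: [0.5604, -0.153, 0.076]
tool_rot: [-3.141, -0.002, -0.0]
contact_force: [-0.7, 0.5, -0.7]
opening: 0.0117
[ 0.56037336 -0.15295535  0.07600145] [-3.14142802e+00 -1.70283193e-03 -2.31839006e-04] [-0.66178208  0.51179639 -0.65386088] [-0.05184397  0.19336463  0.01414655] 0.011722008510394295
```

```bash
python3 -m pendant '[[[0,0,0],0],[[0,0,0],0],[[0,0,0],0],[[0,0,0],3],[[0,0,0],6],[[0,0,0],9],[[0,0,0],12],[[0,0,0],14],[[0,0,0],14],[[0,0,0],14]]' 0 25
python3 - <<'E'
from h import *
s=robot.observe();print(s['tool_pos'],s['tool_rot'],s['contact_force'],s['torque'],s['opening'])
E
```

```text
time: 4.98
tool_pos: [0.5604, -0.1528, 0.076]
tool_rot: [-3.141, -0.002, -0.243]
contact_force: [0.3, 0.6, 0.2]
opening: 0.0118
[ 0.56042838 -0.15281492  0.07602807] [-3.14083073e+00 -1.66013142e-03 -2.43408416e-01] [0.3333249  0.58193757 0.196696  ] [ 0.17134872  0.13157959 -0.0512205 ] 0.011807049238113758
```

```bash
q='import sys
from h import *
s=robot.observe();print(s["tool_pos"].round(4),s["tool_rot"].round(3),s["contact_force"].round(2),s["torque"].round(3),s["opening"].round(4))'; echo "$q">st.py
python3 -m pendant '[[[0,0,0],2],[[0,0,0],4],[[0,0,0],4],[[0,0,0],4]]'; python3 st.py
python3 -m pendant '[[[0,0,0],1],[[0,0,0],2],[[0,0,0],2],[[0,0,0],2]]'; python3 st.py
```

```text
time: 5.32
tool_pos: [0.5604, -0.1528, 0.076]
tool_rot: [-3.141, -0.002, -0.311]
contact_force: [0.2, 0.1, -0.3]
opening: 0.0116
time: 5.65
tool_pos: [0.5604, -0.1528, 0.076]
tool_rot: [-3.141, -0.002, -0.346]
contact_force: [-0.5, -0.3, 0.4]
opening: 0.0119Traceback (most recent call last):
  File "st.py", line 3, in <module>
    s=robot.observe();print(s["tool_pos"].round(4),s["tool_rot"].round(3),s["contact_force"].round(2),s["torque"].round(3),s["opening"].round(4))
                                                                                                                           ^^^^^^^^^^^^^^^^^^
AttributeError: 'float' object has no attribute 'round'
Traceback (most recent call last):
  File "st.py", line 3, in <module>
    s=robot.observe();print(s["tool_pos"].round(4),s["tool_rot"].round(3),s["contact_force"].round(2),s["torque"].round(3),s["opening"].round(4))
                                                                                                                           ^^^^^^^^^^^^^^^^^^
AttributeError: 'float' object has no attribute 'round'
```

```bash
echo 'from h import *
s=robot.observe();print(s["tool_pos"].round(4),s["tool_rot"].round(3),s["contact_force"].round(2),s["torque"].round(3),s["qpos"][5])'>st.py;python3 st.py
python3 -m pendant '[[[0,0,0],1],[[0,0,0],2],[[0,0,0],2]]'; python3 st.py
python3 - <<'E'
from h import *
im=robot.read_camera('wrist')[:,:,::-1];cv2.imwrite('pics/w5.png',cv2.resize(im[160:320,190:370],None,fx=4,fy=3.7,interpolation=cv2.INTER_CUBIC))
E
```

```text
[ 0.5604 -0.1528  0.076 ] [-3.141e+00 -2.000e-03 -3.460e-01] [-0.48 -0.27  0.4 ] [0.043 0.113 0.044] 1.5176430499712636
time: 5.9
tool_pos: [0.5604, -0.1528, 0.076]
tool_rot: [-3.141, -0.002, -0.382]
contact_force: [0.0, 0.3, 0.6]
opening: 0.0118
[ 0.5604 -0.1528  0.076 ] [-3.141e+00 -2.000e-03 -3.820e-01] [0.05 0.34 0.57] [0.03  0.196 0.056] 1.553893760093192
```

View pics/w5.png

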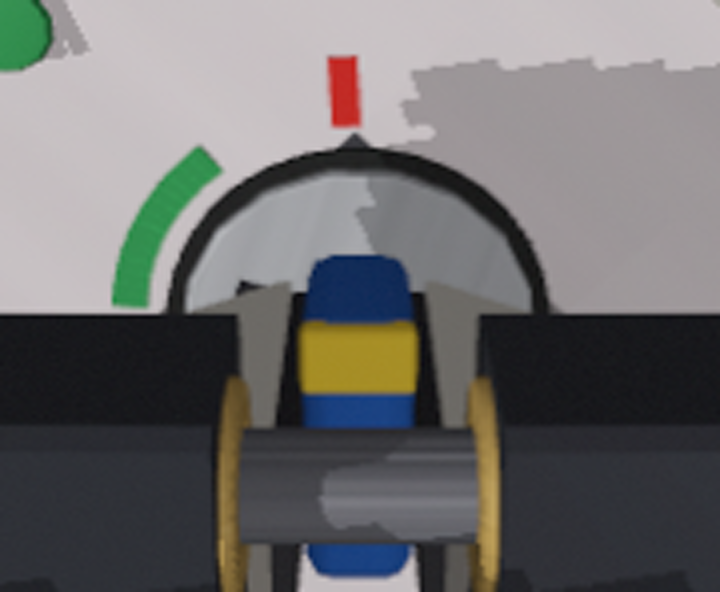

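```bash

python3 -m pendant '[[[0,0,0],0.7],[[0,0,0],1.5],[[0,0,0],1.5],[[0,0,0],1.5]]'; python3 st.py
python3 -m pendant '[[[0,0,0],0.7],[[0,0,0],1.5],[[0,0,0],1.5],[[0,0,0],1.5]]'; python3 st.py
```

```text
time: 6.28
tool_pos: [0.5604, -0.1529, 0.076]
tool_rot: [-3.141, -0.002, -0.407]
contact_force: [-0.0, 0.5, 1.6]
opening: 0.0117
[ 0.5604 -0.1529  0.076 ] [-3.141e+00 -2.000e-03 -4.070e-01] [-0.04  0.48  1.65] [0.032 0.172 0.223] 1.5789016734796528
time: 6.62
tool_pos: [0.5604, -0.1528, 0.076]
tool_rot: [-3.141, -0.001, -0.433]
contact_force: [-0.2, 0.6, 0.3]
opening: 0.0125
[ 0.5604 -0.1528  0.076 ] [-3.141e+00 -1.000e-03 -4.330e-01] [-0.18  0.58  0.26] [0.042 0.203 0.47 ] 1.6049407320160693
```

```bash

python3 -m pendant '[[[0,0,0],-7],[[0,0,0],-14],[[0,0,0],-20],[[0,0,0],-26],[[0,0,0],-32],[[0,0,0],-38],[[0,0,0],-44],[[0,0,0],-50],[[0,0,0],-55],[[0,0,0],-55]]' 0 30; python3 st.py
python3 -m pendant '[[[0,0,0],0],[[0,0,-1],0],[[0,0,-1.5],0],[[0,0,-1.5],0]]'; python3 st.py
```

```text
time: 7.45
tool_pos: [0.5603, -0.1524, 0.076]
tool_rot: [-3.141, -0.002, 0.529]
contact_force: [0.6, 1.4, 0.9]
opening: 0.0119
[ 0.5603 -0.1524  0.076 ] [-3.141e+00 -2.000e-03  5.290e-01] [0.61 1.43 0.93] [ 0.329  0.126 -0.039] 0.6424231035601851
time: 7.78
tool_pos: [0.5602, -0.1524, 0.0775]
tool_rot: [-3.141, -0.002, 0.528]
contact_force: [-0.8, 1.2, -1.0]
opening: 0.0121
[ 0.5602 -0.1524  0.0775] [-3.141e+00 -2.000e-03  5.280e-01] [-0.78  1.17 -1.01] [ 0.053  0.258 -0.026] 0.6437090202556888
```

```bash

python3 -m pendant '[[[0,0,-0.5],0],[[0,0,-0.8],0],[[0,0,-0.8],0],[[0,0,-0.8],0]]'; python3 st.py
python3 -m pendant '[[[0,0,-0.4],0],[[0,0,-0.7],0],[[0,0,-0.7],0],[[0,0,-0.7],0]]'; python3 st.py
```

```text
time: 8.12
tool_pos: [0.56, -0.1525, 0.0781]
tool_rot: [-3.141, -0.001, 0.527]
contact_force: [-0.6, -0.3, -2.6]
opening: 0.0117
[ 0.56   -0.1525  0.0781] [-3.141e+00 -1.000e-03  5.270e-01] [-0.61 -0.28 -2.65] [-0.11   0.119 -0.053] 0.6439162435545137
time: 8.45
tool_pos: [0.56, -0.1525, 0.0785]
tool_rot: [-3.141, -0.001, 0.527]
contact_force: [1.4, 0.6, -6.0]
opening: 0.0121
[ 0.56   -0.1525  0.0785] [-3.141e+00 -1.000e-03  5.270e-01] [ 1.36  0.63 -5.99] [-0.089 -0.116 -0.034] 0.6439201442140436
```

```bash

for i in 1 2; do python3 -m pendant '[[[0,0,-0.4],-1],[[0,0,-0.4],-2],[[0,0,-0.4],-3],[[0,0,-0.4],-3]]'|grep -v rot; python3 st.py; done
```

```text
time: 8.78
tool_pos: [0.5598, -0.1524, 0.0786]
contact_force: [1.3, -0.3, -5.8]
opening: 0.0119
[ 0.5598 -0.1524  0.0786] [-3.14e+00 -1.00e-03  5.81e-01] [ 1.29 -0.29 -5.84] [-0.033 -0.041 -0.074] 0.5901085569420725
time: 9.12
tool_pos: [0.5597, -0.1524, 0.0789]
contact_force: [1.2, -1.1, -7.8]
opening: 0.0116
[ 0.5597 -0.1524  0.0789] [-3.14e+00 -1.00e-03  6.35e-01] [ 1.22 -1.1  -7.82] [-0.139 -0.078 -0.038] 0.5363336962212303
```

Pull is about 7–8 N. I'll keep turning in small steps with only a slight lift.

```bash

python3 -m pendant '[[[0,0,-0.3],-1],[[0,0,-0.3],-2],[[0,0,-0.3],-3],[[0,0,-0.3],-3]]'|grep -v rot; python3 st.py
python3 -m pendant '[[[0,0,-0.3],-1],[[0,0,-0.3],-2],[[0,0,-0.3],-2]]'|grep -v rot; python3 st.py
python3 -m pendant '[[[0,0,-0.3],-1],[[0,0,-0.3],-2],[[0,0,-0.3],-2]]'|grep -v rot; python3 st.py
```

```text
time: 9.45
tool_pos: [0.5597, -0.1524, 0.0792]
contact_force: [1.1, -0.4, -8.8]
opening: 0.0116
[ 0.5597 -0.1524  0.0792] [-3.14e+00 -1.00e-03  6.89e-01] [ 1.12 -0.42 -8.77] [-0.214 -0.06  -0.051] 0.4825140338474869
time: 9.7
tool_pos: [0.5596, -0.1525, 0.0794]
contact_force: [1.4, -0.7, -9.4]
opening: 0.0118
[ 0.5596 -0.1525  0.0794] [-3.14e+00 -1.00e-03  7.25e-01] [ 1.35 -0.73 -9.44] [-0.253 -0.15  -0.004] 0.44616407310796563
time: 9.95
tool_pos: [0.5596, -0.1525, 0.0797]
contact_force: [0.4, -0.8, -8.0]
opening: 0.0119
[ 0.5596 -0.1525  0.0797] [-3.14e+00 -1.00e-03  7.61e-01] [ 0.35 -0.81 -8.05] [-0.32  -0.149 -0.042] 0.4098386547631074
```

```bash

for i in 1 2 3; do python3 -m pendant '[[[0,0,-0.1],-1],[[0,0,-0.1],-2],[[0,0,-0.1],-2]]'|grep time; python3 st.py; done
```

```text
time: 10.2
[ 0.5596 -0.1525  0.0798] [-3.14e+00 -1.00e-03  7.98e-01] [ 0.78 -0.88 -7.93] [-0.217 -0.129 -0.076] 0.37348086299346417
time: 10.45
[ 0.5597 -0.1525  0.0807] [-3.141e+00 -1.000e-03  8.340e-01] [-1.21  0.73 -3.31] [-0.062  0.254  0.051] 0.33705035045165044
time: 10.7
[ 0.5599 -0.1525  0.0815] [-3.142e+00 -1.000e-03  8.710e-01] [-2.2   1.02 -0.19] [0.094 0.435 0.022] 0.300732681333852
```

The pull vanished at yaw 0.83–0.87, which agrees with the slot I saw. Now a gentle lift.

```bash

python3 -m pendant '[[[0,0,-1],1],[[0,0,-1.5],1],[[0,0,-1.5],1]]'|grep time; python3 st.py
python3 -m pendant '[[[0,0,-1],0],[[0,0,-1.5],0],[[0,0,-1.5],0]]'|grep time; python3 st.py
```

```text
time: 10.95
[ 0.5601 -0.1525  0.0833] [ 3.141e+00 -1.000e-03  8.530e-01] [-0.79  0.8  -0.02] [0.084 0.26  0.005] 0.31839133725609664
time: 11.2
[ 0.5601 -0.1524  0.085 ] [ 3.141e+00 -2.000e-03  8.530e-01] [-1.24  1.11  0.59] [0.075 0.326 0.002] 0.3183985846843119
```

```bash

python3 -m pendant '[[[0,0,-1.5],0],[[0,0,-3],0],[[0,0,-4],0],[[0,0,-4],0]]'|grep time; python3 st.py
python3 -m pendant '[[[0,0,-3],0],[[0,0,-6],0],[[0,0,-10],0],[[0,0,-16],0],[[0,0,-30],0],[[0,0,-50],0],[[0,0,-75],0],[[0,0,-95],0],[[0,0,-100],0],[[0,0,-100],0]]'|grep time; python3 st.py
python3 - <<'E'
from h import *
for n in('wrist','side','top'):
    im=robot.read_camera(n)[:,:,::-1];cv2.imwrite(f'pics/{n}6.png',im)
P=params('top');print(unproj('top',(206.8,236),.022),P[1])
s=robot.observe();Rt=R.from_euler('xyz',s['tool_rot']).as_matrix();print(Rt.round(3),s['tool_pos'])
E
```

```text
time: 11.53
[ 0.5606 -0.1527  0.0895] [ 3.14e+00 -2.00e-03  8.53e-01] [ 0.01 -0.01  0.12] [-0.069  0.151  0.055] 0.31836743744467766
time: 12.37
[ 0.5612 -0.1531  0.1914] [ 3.136e+00 -3.000e-03  8.530e-01] [-0.32  0.01  0.3 ] [-0.156  0.169  0.096] 0.3185371053392384
[0.51005378 0.2149217  0.022     ] 429.1879570557969
[[ 0.658  0.753  0.   ]
 [ 0.753 -0.658  0.001]
 [ 0.001 -0.    -1.   ]] [ 0.55958246 -0.15246991  0.18801775]
```

View pics/wrist6.png

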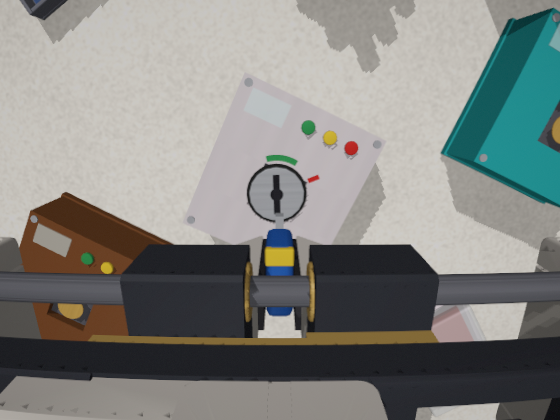

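View pics/side6.png

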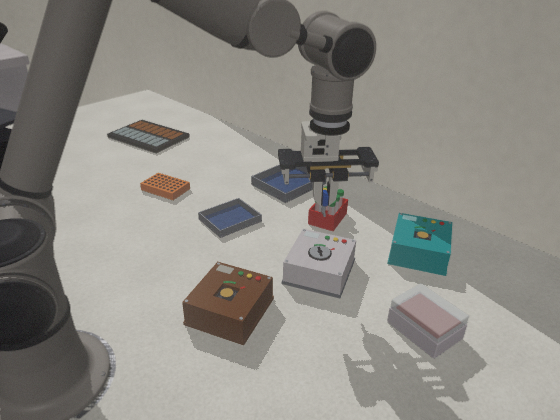

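```bash
python3 - <<'E'
import cv2
t=cv2.imread('pics/top0.png');cv2.imwrite('pics/trayc.png',cv2.resize(t[180:255,195:265],None,fx=7,fy=7,interpolation=cv2.INTER_CUBIC))
E
```

```text
(no output)
```

View pics/trayc.png

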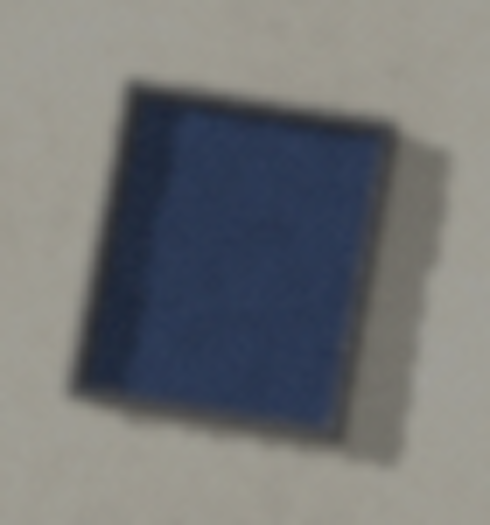

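The key is out: it hangs in the gripper at wrist (280,265), and the slot is empty at (276,193). Now the tray centre from its rim corners, with a size check.

```bash
python3 - <<'E'
from h import *
f=lambda u,v,z:unproj('top',(u/7+195-.4,v/7+180-.4),z)[:2]
c=[f(*p,.022) for p in[(133,85),(395,128),(345,440),(75,392)]]
print(np.linalg.norm(c[0]-c[1]),np.linalg.norm(c[1]-c[2]),np.linalg.norm(c[2]-c[3]));d=c[0]-c[3];print(np.mean(c,0),np.degrees(np.arctan2(d[1],d[0])))
g=np.mean(c,0)
s=robot.observe();Rt=R.from_euler('xyz',s['tool_rot']).as_matrix()
print(Rt.T@(np.array([*g,.19])-s['tool_pos'])*1000,s['qpos'][[0,5]])
E
```

```text
0.10763071564088215 0.12653176882335096 0.10938044121322824
[0.5651025  0.15683678] -7.928621898662549
[ 236.65789628 -199.23690947   -1.65001203] [-0.39874738  0.31847287]
```

```bash

python3 -m pendant '[[[15,-12,0],-2],[[45,-38,0],-6],[[75,-63,0],-11],[[105,-88,0],-15],[[135,-114,0],-20],[[165,-139,0],-24],[[190,-160,0],-28],[[212,-179,0],-31],[[230,-193,0],-33],[[237,-199,0],-33]]'|grep time; python3 st.py
python3 -m pendant '[[[0,0,0],0],[[0,0,0],0],[[0,0,0],0]]'|grep time; python3 st.py
python3 - <<'E'
from h import *
s=robot.observe();Rt=R.from_euler('xyz',s['tool_rot']).as_matrix()
print(Rt.T@(np.array([.565,.157,.19])-s['tool_pos'])*1000)
for n in('wrist',):
    im=robot.read_camera(n)[:,:,::-1];cv2.imwrite(f'pics/{n}7.png',im)
E
```

```text
time: 13.35
[0.5645 0.16   0.1866] [-3.139e+00 -1.000e-03  1.433e+00] [-0.69  0.36 -0.14] [-0.101  0.052 -0.024] 0.28131628540201065
time: 13.6
[0.5642 0.1589 0.1858] [-3.137 -0.     1.432] [-0.31  0.33  0.07] [-0.106  0.059 -0.01 ] 0.28116891843466235
[-1.74084607  1.00765648 -4.21236189]
```

View pics/wrist7.png

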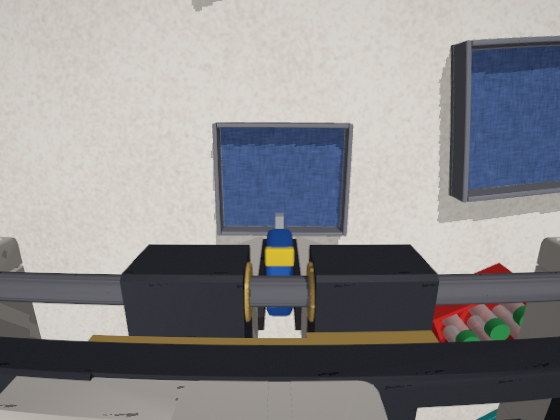

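```bash
python3 - <<'E'
from h import *
s=robot.observe();P=params('wrist');print(proj('wrist',[*s['tool_pos'][:2],.022],P))
c=np.mean([unproj('wrist',p,.022,P) for p in[(214,124),(351,124),(347,236),(216,235)]],0);print(c,s['tool_pos'])
Rt=R.from_euler('xyz',s['tool_rot']).as_matrix();print(Rt.T@(c-s['tool_pos'])*1000)
E
```

```text
[280.57476459 183.908362  ]
[0.56601035 0.16023641 0.022     ] [0.56443174 0.15864758 0.1861101 ]
[  1.71806943   1.92966983 164.10504938]
```

```bash

python3 -m pendant '[[[0,1,15],0],[[1,1,40],0],[[1,1,70],0],[[1,1,100],0],[[1,1,125],0],[[1,1,140],0],[[1,1,148],0],[[1,1,152],0],[[1,1,152],0],[[1,1,152],0]]'|grep time; python3 st.py
python3 -m pendant '[[[0,0,0],0],[[0,0,1],0],[[0,0,2],0],[[0,0,2],0]]'|grep time; python3 st.py
```

```text
time: 14.48
[0.5659 0.1593 0.0351] [-3.140e+00 -1.000e-03  1.431e+00] [ 0.1   0.39 -0.41] [-0.039  0.09   0.007] 0.2820956828493784
time: 14.82
[0.566  0.1594 0.0335] [-3.140e+00 -1.000e-03  1.431e+00] [ 0.03  0.03 -0.1 ] [-0.076  0.136 -0.005] 0.2820845407237731
```

```bash

python3 -m pendant '[[[0,0,1],0],[[0,0,1],0],[[0,0,2],0],[[0,0,2],0],[[0,0,2],0]]'|grep time; python3 st.py
python3 -m pendant '[[[0,0,0],0],[[0,0,0],0],[[0,0,0],0],[[0,0,0],0],[[0,0,0],0],[[0,0,0],0],[[0,0,0],0],[[0,0,0],0]]' 0.9|grep -v rot; python3 st.py
python3 - <<'E'
from h import *
for n in('wrist','side'):
    im=robot.read_camera(n)[:,:,::-1];cv2.imwrite(f'pics/{n}8.png',im)
E
```

```text
time: 15.23
[0.5659 0.1594 0.0313] [-3.140e+00 -1.000e-03  1.431e+00] [ 0.98  0.02 -0.39] [-0.14   0.045  0.032] 0.282049063121782
time: 15.9
tool_pos: [0.5659, 0.1594, 0.0313]
contact_force: [0.1, 0.9, 0.0]
opening: 0.0604
[0.5659 0.1594 0.0313] [-3.140e+00 -1.000e-03  1.431e+00] [0.13 0.93 0.03] [-0.076  0.025  0.014] 0.28204210818122727
```

View pics/wrist8.png

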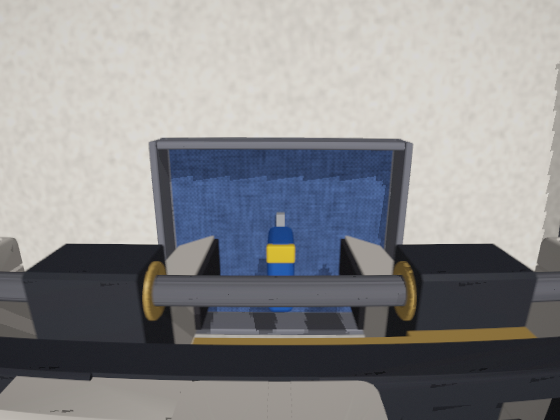

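The key stands upright at (281,265), in the tray and free of the open jaws. I'll rise straight up.

```bash

python3 -m pendant '[[[0,0,-5],0],[[0,0,-15],0],[[0,0,-30],0],[[0,0,-60],0],[[0,0,-90],0],[[0,0,-120],0],[[0,0,-150],0],[[0,0,-165],0],[[0,0,-170],0],[[0,0,-170],0]]' |grep -v rot; python3 st.py
python3 -m pendant '[[[0,0,0],0],[[0,0,0],0],[[0,0,0],0],[[0,0,0],0]]'>/dev/null
python3 - <<'E'
from h import *
o=[]
P=params('wrist');
for n in('wrist','side'):
    im=robot.read_camera(n)[:,:,::-1];cv2.imwrite(f'pics/{n}9.png',im)
    o.append(im[:,:400] if 0 else im)
cv2.imwrite('pics/end.png',cv2.resize(np.hstack(o),(800,300)))
c=np.mean([unproj('wrist',p,.022,P) for p in[(214,124),(351,124),(347,236),(216,235)]],0);print(c)
print(robot.observe()['time'])
E
```

```text
time: 16.83
tool_pos: [0.5667, 0.1593, 0.2034]
contact_force: [-0.1, -0.5, 0.2]
opening: 0.0829
[0.5667 0.1593 0.2034] [ 3.140e+00 -2.000e-03  1.431e+00] [-0.07 -0.46  0.16] [-0.11   0.04   0.025] 0.2823311298978716
[0.56808808 0.15731312 0.022     ]
17.2667
```

View pics/wrist9.png

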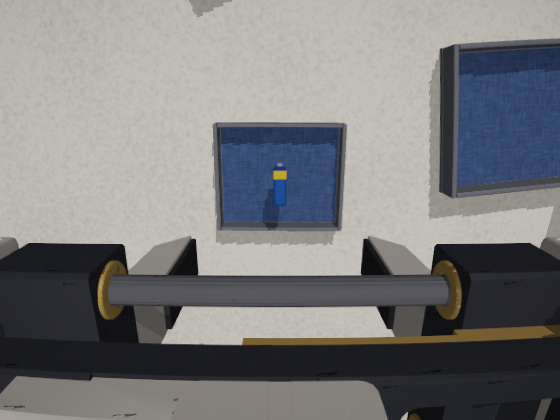

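View pics/side9.png

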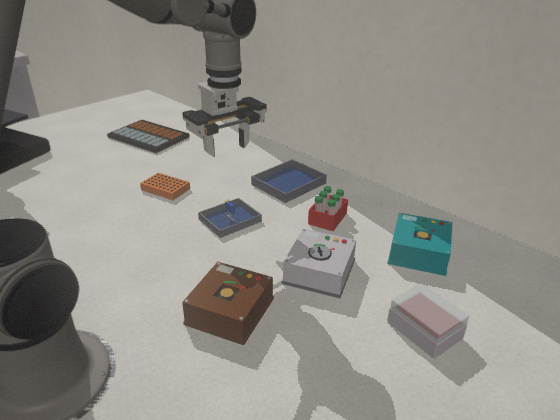

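The key stands at wrist (280,186), in the middle of the small tray. The robot is clear, the lab ware looks unmoved and the lock face is down, so I'm handing in.

```bash
python3 - <<'E'
from h import *
print(robot.hand_in())
E
```

```text
the job is handed in; nothing more can be done
None
```

The alarm key is out of the lock and standing upright near the middle of the small grey tray. I handed the job in at about 17 s of the 72 s allowed; the hand-in reported no verdict.

- **Reset:** I turned the key clockwise until it met the stop, with torque peaking at 0.47 N m. That is just under the 0.5 N m limit. I estimate the cylinder reached about 0.75 rad.
- **Release:** I turned it back under a light pull of 6–9 N. The pull vanished at a key yaw of 0.83–0.87 rad, a cylinder angle of about -0.45. The slot seen in the wrist camera was at 0.82–0.87 rad, so the two agree. The key then lifted out freely.
- **Final checks:** In the last pictures the key stands free in the tray with the gripper well above it. The lock face looks down and the other lab ware looks unmoved. The two tray-centre measurements agreed to about 3 mm. No check failed, but the cylinder and face positions are inferred from pictures and forces because they could not be read directly.

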